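# Shut and start the teal lens-case drying box

### The job

Two lens-case drying boxes stand on the vanity with their drawers open. Push the teal box's drawer fully home with the fingertips, the teal case still lying in it, and then push that box's toggle lever over to the rear so that it snaps to on. Pick nothing up, and leave the white box (drawer open, lever off) and everything else on the counter as they are.

Things in the scene. Friction and masses are not known exactly. Their poses are not given: they have to be found in the camera images.
- teal_box: teal drying box, fixed to the counter: warm grey shell with a teal top panel, 120 mm deep (along its x), 100 mm wide, 70 mm tall; origin under the shell's centre, x level from the drawer side to the rear, z up. The front of its open drawer stands 123 mm from the origin along -x, 68 mm when shut.
- teal_front (a point): centre of the outer front face of the teal box's drawer (face 98 mm wide, from 10 to 58 mm above the counter); this point is 35 mm up and moves with the drawer. Its x axis points level into the box, the way the drawer closes. The drawer weighs 0.12 kg, slides with about 1.2 N of friction and stays where it is left.
- teal_drawer (a joint): drawer of the teal box: 0 = open as at the start, grows as it is pushed in, 0.055 m = fully home against its stop
- teal_tip (a point): centre of the teal T-bar (36 mm long across the box, 14 mm thick) on the teal box's toggle lever, 48 mm from its pivot, which lies 25 mm behind the box's centre and 77 mm above the counter. Off, the lever leans 0.5 rad to the front (drawer side), this point 119 mm up; on, 0.5 rad to the rear; upright, 125 mm up. Axes turn with the lever, parallel to the box's when off.
- teal_lever (a joint): toggle lever of the teal box: 0 = off (leaning to the front), 0.5 rad = upright, the tipping point, 1.0 rad = on (leaning to the rear). A spring throws it from past the middle to the nearer end; starting it takes about 2 N level at the bar, up to 5 N lower on the rod. Short of upright it springs back.
- teal_case_mid (a point): centre of the teal lens case, two round screw-capped wells side by side, 64 x 29 x 16 mm, about 25 g, lying loose in the teal box's drawer, its long side across the drawer; this point is 8 mm above the case's underside and 22 mm above the counter. The drawer floor is 14 mm and its side walls 34 mm above the counter.
- white_box: white drying box, fixed to the counter: warm grey shell with a white top panel, 120 mm deep (along its x), 100 mm wide, 70 mm tall; origin under the shell's centre, x level from the drawer side to the rear, z up. The front of its open drawer stands 123 mm from the origin along -x, 68 mm when shut.
- white_front (a point): centre of the outer front face of the white box's drawer (face 98 mm wide, from 10 to 58 mm above the counter); this point is 35 mm up and moves with the drawer. Its x axis points level into the box, the way the drawer closes. The drawer weighs 0.12 kg, slides with about 1.2 N of friction and stays where it is left.
- white_drawer (a joint): drawer of the white box: 0 = open as at the start, grows as it is pushed in, 0.055 m = fully home against its stop
- white_tip (a point): centre of the white T-bar (36 mm long across the box, 14 mm thick) on the white box's toggle lever, 48 mm from its pivot, which lies 25 mm behind the box's centre and 77 mm above the counter. Off, the lever leans 0.5 rad to the front (drawer side), this point 119 mm up; on, 0.5 rad to the rear; upright, 125 mm up. Axes turn with the lever, parallel to the box's when off.
- white_lever (a joint): toggle lever of the white box: 0 = off (leaning to the front), 0.5 rad = upright, the tipping point, 1.0 rad = on (leaning to the rear). A spring throws it from past the middle to the nearer end; starting it takes about 2 N level at the bar, up to 5 N lower on the rod. Short of upright it springs back.
- white_case_mid (a point): centre of the white lens case, two round screw-capped wells side by side, 64 x 29 x 16 mm, about 25 g, lying loose in the white box's drawer, its long side across the drawer; this point is 8 mm above the case's underside and 22 mm above the counter. The drawer floor is 14 mm and its side walls 34 mm above the counter.
- jar: frosted glass jar with aluminium screw lid, 46 mm across, 51 mm tall, standing loose between the boxes and nearer the robot; origin at the centre of its underside
- tweezer: pale blue plastic tweezer lying on the counter, 98 mm long along its x, 8 mm thick; origin at its middle, underside
- tray: rectangular aluminium tray 120 x 180 x 18 mm, loose; origin under its centre
- mirror: round hand mirror lying face up, 100 mm across, 9 mm thick, its bamboo handle reaching to 135 mm along its -x; origin under the centre of the disc
- rinse: loose upright bottle, 44 mm across, 120 mm tall; origin at the centre of its underside
- stand: empty bamboo stand with eight upright pegs, 70 x 200 x 64 mm, fixed behind the boxes; origin under its centre
Not all that is in view belongs to the job. What is shaped like the teal_box but pink is not meant.

How it is judged:
On the way, in this order (a step that is already met when the one before it is completed fails the run):
1. the teal drawer is fully home while the teal lever is still off (value of joint teal_drawer above 0.05 m and value of joint teal_lever below 0.3 rad), for 0.1 s.
2. the teal lever has snapped over to on (value of joint teal_lever above 0.9 rad), for 0.2 s.
At the end, for the whole second after the job is handed in: Teal drawer within 5 mm of fully home, teal lever on (above 0.9 of 1.0 rad), white lever off and white drawer within 8 mm of where it stood open, each lens case lying in its own drawer (value of joint teal_drawer above 0.05 m and value of joint teal_lever above 0.9 rad and value of joint white_lever below 0.1 rad and value of joint white_drawer below 0.008 m and x of teal_case_mid in the frame of teal_front between 0.01 and 0.115 m and z of teal_case_mid in the frame of teal_front between -0.025 and 0 m and x of white_case_mid in the frame of white_front between 0.01 and 0.115 m and z of white_case_mid in the frame of white_front between -0.025 and 0 m); the robot touches nothing.
It fails at once if a lens case is picked up or carried (more than 12 mm up) (height (world z) of any of teal_case_mid, white_case_mid above 0.034 m).
It fails at once if the white box is operated: lever past 0.3 rad or drawer pushed more than 8 mm (value of joint white_lever above 0.3 rad or value of joint white_drawer above 0.008 m).
It fails at once if another thing on the counter is moved more than 15 mm (distance of any of jar, tweezer, tray, mirror, rinse from where it was at the start of the episode above 0.015 m).
It also fails if it takes over 40 s, if anything falls off the work surface, if the arm or the gripper's body presses on something with over 40 N, if the wrist force passes 120 N, or if a joint passes its speed limit or range.

### The arm

A 6-joint arm with a two-finger parallel gripper is mounted at the origin on the work surface. World frame = base frame: x ahead of the robot, y to its left, z up, the work surface at z = 0. Lengths are in m, angles in rad, forces in N, time in s.
With the tool pointing down it reaches from about 0.35 to 0.85 m from the base axis. Payload 8.1 kg.
Tool frame: the origin (TCP) lies between the finger pads; the fingertips stand 8 mm ahead of it and the grasp point (between the pads) lies 11 mm behind it (robot.tip_reach is the y of the fingertips in the tool frame, in m); y points along the fingers, z is the direction in which the jaws open and shut, and the axes are right-handed (so a half turn about y gives the same grasp; the last joint's range is limited). The gripper opens to 93 mm and grips with 3 to 60 N. Pads are 15 mm wide; open, the fingers measure 128 mm over their backs; the gripper's body (75 mm by 188 mm) begins 65 mm behind the grasp point.
Start: joints at [1.261, 0.13, 1.488, -0, 1.523, -0.085], TCP at [0.134, 0.585, 0.227] pointing down, gripper open.
Joint ranges: [-2.96, 2.96], [-0.89, 2.26], [0.02, 2.5], [-1.34, 4.48], [0, 2.73], [-2.66, 2.66]. Speed limits (rad/s): [2.39, 2.39, 2.79, 3.14, 3.14, 3.14].

### API

Orientations are given as a rotation vector (axis times angle).
In Python, from plant import robot gives the robot as it stands.
- The arm moves only by the tool carry_out, never from a script. Its argument "increments" is a list of rows, each an object with "linear": the shift along the tool's x, y, z in m, a list of three; "yaw": the turn about the tool's y in rad. A call has 1 to 5 rows; each row is the pose to reach, as a shift and turn from the pose measured when the call began, along the tool's axes at that moment; what a row does not reach only later rows make up. A row lasts 1/8 s, in which the tool goes at most 62.5 mm and 10.7 degrees, less where a joint would pass 70% of its speed; a pose out of reach is approached as far as the arm can. A call with a gripper value outside its range is refused whole. "gripper" is the opening, from 0 (shut) to 1 (fully open), set as the call begins (left out, the last holds). The fingers move at their own pace and stop on an object; "newtons" is the grip in N (left out, the last holds). Time passes only in rows, so rows that repeat a pose let the fingers close. It gives the time, the measured TCP pose, the force and the opening at its end, in the units of the state.
- robot.read_state(): the state, without advancing time (a new reading comes with each control period).
- robot.read_camera(name): name is "scene" or "top" or "wrist"; returns the picture (480x640x3 uint8, blue, green, red); there is no depth.
- robot.camera_params(name): a dict with "fov_y" (degrees; the focal length in pixels is half the picture's height over the tangent of half this angle, whatever the lens; pixels are square), "cx", "cy" (the principal point, pixels), "R" (3x3) and "t" (3): a world point X has camera coordinates R X + t. Camera axes: x right, y down, z forward; pixel columns grow to the right and rows downward; lengths in m; the calibration is good to about 2 mm. A picture is of the moment at which its call begins: read the wrist's pose just before it. camera_params takes no time and is no camera call; for the wrist camera it gives the pose at the moment of the call.
- robot.close_job(): hands the job in, once; it reports no verdict.
The state is a dict: "t": time; "q": joint angles; "dq": joint speeds; "joint_torque": joint torques, N m; "tool_pos": TCP position; "orientation": TCP orientation; "force": force on the tool from outside, world axes, zero at the start; "wrist_torque": the same for the moment, N m; "opening": finger opening in m.
Only numpy, scipy, OpenCV 4.12 (cv2) and the standard library are available. Lean on these libraries where they do the work, as an engineer would, in place of code of your own. Each camera call takes 0.05 s, during which the arm holds its last target.

## Working session

There is one attempt and no reset: what is moved stays moved. The work goes in short steps, Python scripts to look and compute and a tool call to move; the robot and the scene stay as the last step left them, time stands still between calls to the robot, and variables do not carry over. Pictures are saved under pics/ and viewed, and the job is handed in when it is done.

Besides the shell and the picture viewer there is one more tool, called after "Request:" as name(argument=value, ...) on one line, values as JSON. carry_out: Moves the arm, as the interface text tells. Its arguments: {"type":"object","properties":{"increments":{"type":"array","items":{"type":"object","properties":{"linear":{"type":"array","items":{"type":"number"}},"yaw":{"type":"number"}}}},"gripper":{"type":"number"},"newtons":{"type":"number"}},"required":["increments"]}

```bash
mkdir -p pics; ls
python3 - <<'E'
from plant import robot
import cv2,numpy as np
np.set_printoptions(precision=4,suppress=True)
for n in("scene","top"):
    im=robot.read_camera(n); cv2.imwrite(f"pics/{n}0.png",im)
    p=robot.camera_params(n); print(n,p)
s=robot.read_state(); print(s['t'],s['tool_pos'],s['orientation'],s['opening'],s['force'],robot.tip_reach)
E
```

```text
pics
scene {'fov_y': 44.70655275547092, 'cx': 332.48441135133277, 'cy': 233.56000423048044, 'R': array([[-0.6106,  0.7919, -0.0006],
       [ 0.4288,  0.3299, -0.841 ],
       [-0.6658, -0.5138, -0.541 ]]), 't': array([ 0.3717, -0.1277,  1.735 ])}
top {'fov_y': 56.434399143688445, 'cx': 320.47079363626943, 'cy': 240.78188469826304, 'R': array([[ 0.0209, -0.9993, -0.0296],
       [-0.9877, -0.016 , -0.1553],
       [ 0.1547,  0.0325, -0.9874]]), 't': array([-0.017 ,  0.5579,  0.9704])}
0.1 [0.1335 0.5845 0.2258] [-1.5651  0.1767 -0.1762] 0.09295330157535278 [ 0.636  -0.1643 -0.4814] 0.008
```

View pics/scene0.png

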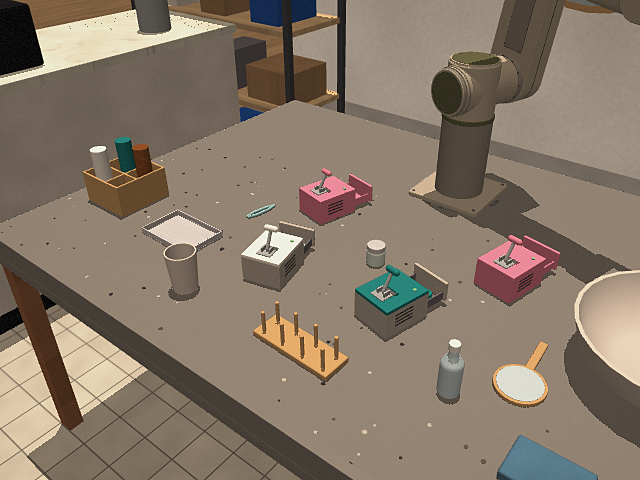

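View pics/top0.png

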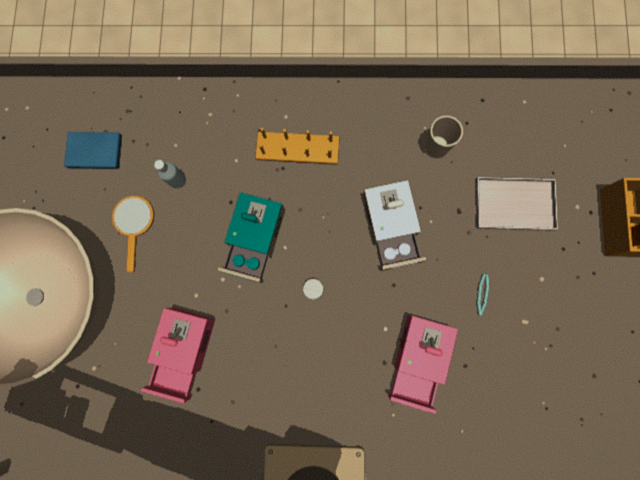

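The scene view shows the teal box at about (393,300), with its lever leaning to the drawer side. The top view shows its panel at about (253,223), the drawer front near (240,274), two teal wells at (239,260)/(253,263) and the jar at (313,289). Next I'll measure these.

```bash
cat > h.py <<'E'
from plant import robot
import cv2,numpy as np
np.set_printoptions(precision=4,suppress=True)
def ray(n,uv,P=None):
    p=P or robot.camera_params(n); f=240/np.tan(np.radians(p['fov_y']/2))
    R=np.array(p['R']);t=np.array(p['t'])
    d=R.T@np.array([(uv[0]-p['cx'])/f,(uv[1]-p['cy'])/f,1.]); return -R.T@t,d/np.linalg.norm(d)
def onz(n,uv,z):
    c,d=ray(n,uv); return c+d*(z-c[2])/d[2]
def proj(n,X,P=None):
    p=P or robot.camera_params(n); f=240/np.tan(np.radians(p['fov_y']/2))
    c=np.array(p['R'])@np.array(X)+np.array(p['t']); return np.array([p['cx']+f*c[0]/c[2],p['cy']+f*c[1]/c[2]])
def tri(a,b):
    (c1,d1),(c2,d2)=ray(*a),ray(*b)
    s=np.linalg.lstsq(np.c_[d1,-d2],c2-c1,rcond=None)[0]
    p,q=c1+s[0]*d1,c2+s[1]*d2; return (p+q)/2,np.linalg.norm(p-q)
def teal(im):
    h=cv2.cvtColor(im,cv2.COLOR_BGR2HSV); return cv2.inRange(h,(80,110,30),(96,255,255))
E
python3 - <<'E'
from h import *
t=cv2.imread('pics/top0.png'); m=teal(t)
n,l,st,c=cv2.connectedComponentsWithStats(m)
for i in range(1,n):
    if st[i,4]>15: print('top',st[i],c[i])
i=[i for i in range(1,n) if 225<c[i][0]<280 and st[i,4]>500][0]
cn=max(cv2.findContours((l==i).astype('uint8'),0,2)[0],key=len)
r=cv2.minAreaRect(cn); b=cv2.boxPoints(r); print(r)
P=np.array([onz('top',x,.07) for x in b]); print(P, np.linalg.norm(P-np.roll(P,-1,0),axis=1),P.mean(0))
s=cv2.imread('pics/scene0.png'); m=teal(s)
n,l,st,c=cv2.connectedComponentsWithStats(m)
for i in range(1,n):
    if st[i,4]>15: print('sc',st[i],c[i])
a=cv2.resize(t[180:300,200:300],None,fx=6,fy=6,interpolation=cv2.INTER_NEAREST)[:, :600]
cv2.imwrite('pics/c1.png',cv2.resize(t[180:290,205:295],None,fx=5,fy=5,interpolation=cv2.INTER_CUBIC))
cv2.imwrite('pics/c2.png',cv2.resize(s[250:345,345:455],None,fx=6,fy=6,interpolation=cv2.INTER_CUBIC))
E
```

```text
top [ 225  193   57   61 2091] [252.7814 224.2965]
top [232 255  27  15 249] [245.3213 261.7028]
((252.9423828125, 222.98318481445312), (44.679996490478516, 54.0), 16.260204315185547)
[[0.5463 0.2067 0.07  ]
 [0.6652 0.1787 0.07  ]
 [0.6376 0.0806 0.07  ]
 [0.52   0.11   0.07  ]] [0.1221 0.102  0.1212 0.1002] [0.5923 0.144  0.07  ]
sc [115 137  21  36 510] [124.8235 153.4588]
sc [ 355  265   77   50 1609] [393.0783 290.5998]
```

View pics/c1.png

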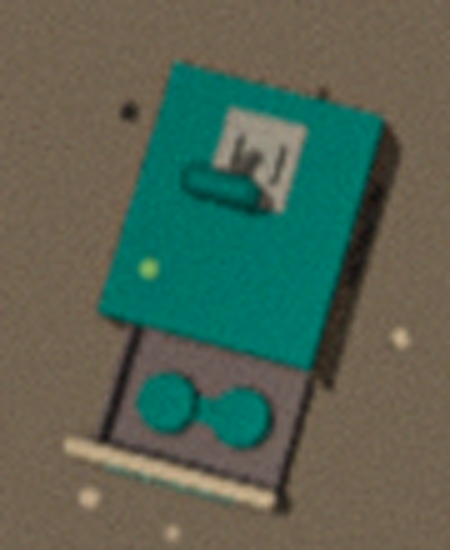

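View pics/c2.png

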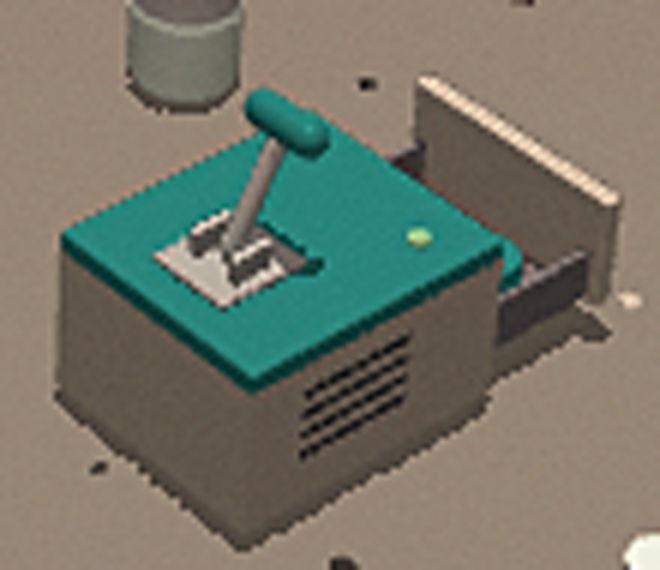

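The crops agree with each other: the panel corners give sides of 121 x 101 mm, as specified. The bar is at crop-1 (221,187), the drawer front's top edge runs from (65,443) to (275,497), and the wells are at (167,402)/(243,418). Now I'll check these against the pose, and also check the clearances.

Run:
```python
from h import *
from scipy.spatial.transform import Rotation as Ro
f=lambda x,y:(205+x/5-.4,180+y/5-.4)
g=lambda x,y:(345+x/6-.4,250+y/6-.4)
print('tip top@.119',onz('top',f(221,187),.119),'tri',tri(('top',f(221,187)),('scene',g(287,121))))
A=onz('top',f(65,441),.058);B=onz('top',f(275,495),.058);d=B-A
print('front edge',A,B,np.linalg.norm(d),'mid',(A+B)/2,'ang',np.arctan2(d[0],-d[1])*1)
print('case',onz('top',f(167,402),.03),onz('top',f(243,418),.03))
print('pink tip',onz('top',(171,341),.12),'jar',onz('top',(313,289),.051),'bottle',onz('top',(160,165),.12))
print('tri bowl rim pt', onz('top',(92,290),.12), onz('top',(20,210),.12))
th=-.25
for th in(-.24,-.25,-.262):
    ex=np.array([np.cos(th),np.sin(th),0]);c=np.array([.5923,.144,0])
    print(th,'pred tip',c+.002*ex+[0,0,.119],'front top outer',c-.123*ex+[0,0,.058], 'inner',c-.115*ex)
s=robot.read_state();R=Ro.from_rotvec(s['orientation']).as_matrix();print(R)
```

```text
tip top@.119 [0.5949 0.1441 0.119 ] tri (array([0.5946, 0.1444, 0.1195]), np.float64(0.0008265621888839844))
front edge [0.4912 0.2208 0.058 ] [0.469  0.1258 0.058 ] 0.09754635763032342 mid [0.4801 0.1733 0.058 ] ang -0.23019857523873516
case [0.5125 0.1821 0.03  ] [0.5058 0.1467 0.03  ]
pink tip [0.3341 0.2917 0.12  ] jar [0.4487 0.0074 0.051 ] bottle [0.7072 0.3433 0.12  ]
tri bowl rim pt [0.4343 0.466  0.12  ] [0.6029 0.6414 0.12  ]
-0.24 pred tip [0.5942 0.1435 0.119 ] front top outer [0.4728 0.1732 0.058 ] inner [0.4806 0.1713 0.    ]
-0.25 pred tip [0.5942 0.1435 0.119 ] front top outer [0.4731 0.1744 0.058 ] inner [0.4809 0.1725 0.    ]
-0.262 pred tip [0.5942 0.1435 0.119 ] front top outer [0.4735 0.1759 0.058 ] inner [0.4812 0.1738 0.    ]
[[ 0.9748 -0.0005  0.2229]
 [-0.2229 -0.0015  0.9748]
 [-0.0001 -1.     -0.0016]]
```

The measurements agree: the triangulated bar is 0.1195 m up, within 1 mm of where the box pose predicts it, and the front edge is 97.5 mm long. Tool x already points along box x (-0.225 against about -0.235 rad). I'll close the fingers and approach high.

Request:
carry_out(increments=[{"linear":[0,-0.04,0]},{"linear":[0.03,-0.05,-0.03]},{"linear":[0.065,-0.05,-0.06]},{"linear":[0.1,-0.05,-0.09]},{"linear":[0.13,-0.05,-0.12]}], gripper=0, newtons=20)

```text
$.increments[0]: bad value
```

Request:
carry_out(increments=[{"linear":[0,-0.04,0],"yaw":0},{"linear":[0.03,-0.05,-0.03],"yaw":0},{"linear":[0.065,-0.05,-0.06],"yaw":0},{"linear":[0.1,-0.05,-0.09],"yaw":0},{"linear":[0.13,-0.05,-0.12],"yaw":0}], gripper=0, newtons=20)

```text
t: 0.72
tool_pos: [0.2342, 0.4371, 0.2754]
orientation: [-1.566, 0.177, -0.176]
force: [0.7, -0.0, 0.7]
opening: 0.0476
```

Request:
carry_out(increments=[{"linear":[0.045,0,-0.04],"yaw":0},{"linear":[0.09,0,-0.08],"yaw":0},{"linear":[0.135,0,-0.12],"yaw":0},{"linear":[0.18,0,-0.16],"yaw":0},{"linear":[0.22,0,-0.19],"yaw":0}])

```text
t: 1.35
tool_pos: [0.407, 0.2007, 0.2756]
orientation: [-1.566, 0.178, -0.177]
force: [0.8, 0.1, -0.1]
opening: 0.0012
```

```bash
cat >> h.py <<'E'
from scipy.spatial.transform import Rotation as Ro
C=np.array([.5925,.144,0]);TH=-.235
def where(bx,by,z):
    s=robot.read_state();R=Ro.from_rotvec(s['orientation']).as_matrix()
    ex=np.array([np.cos(TH),np.sin(TH),0]);ey=np.array([-ex[1],ex[0],0])
    p=np.array(s['tool_pos']);d=p-C
    print('t',s['t'],'box x,y',d@ex,d@ey,'z',p[2],'yaw err',TH-np.arctan2(R[1,0],R[0,0]),'open',s['opening'],'F',np.array(s['force']))
    print('shift',R.T@(C+bx*ex+by*ey+[0,0,z]-p))
E
python3 -c "
from h import *
where(-.175,0,.033)"
```

```text
t 1.35 box x,y -0.19356643178945632 0.011993450143133015 z 0.27564587124731715 yaw err -0.009264156226439557 open 0.0011714547343678317 F [ 0.7599  0.1083 -0.0971]
shift [ 0.0185  0.2427 -0.0116]
```

Request:
carry_out(increments=[{"linear":[0.01,0.05,-0.01],"yaw":0.01},{"linear":[0.01,0.1,-0.01],"yaw":0.01},{"linear":[0.01,0.15,-0.01],"yaw":0.01},{"linear":[0.01,0.2,-0.01],"yaw":0.01},{"linear":[0.01,0.24,-0.01],"yaw":0.01}])

```text
t: 1.98
tool_pos: [0.4132, 0.1878, 0.0333]
orientation: [-1.566, 0.187, -0.184]
force: [0.7, 0.6, -0.3]
opening: 0.0005
```

```bash
python3 -c "
from h import *
where(-.135,0,.033)
cv2.imwrite('pics/s1.png',robot.read_camera('scene'))"
```

```text
t 1.975 box x,y -0.18459241511359728 0.0007936374637962512 z 0.03327460698059388 yaw err 0.0008584159302022498 open 0.0005377436209312318 F [ 0.6803  0.6157 -0.3024]
shift [ 0.0496  0.0002 -0.0008]
```

View pics/s1.png

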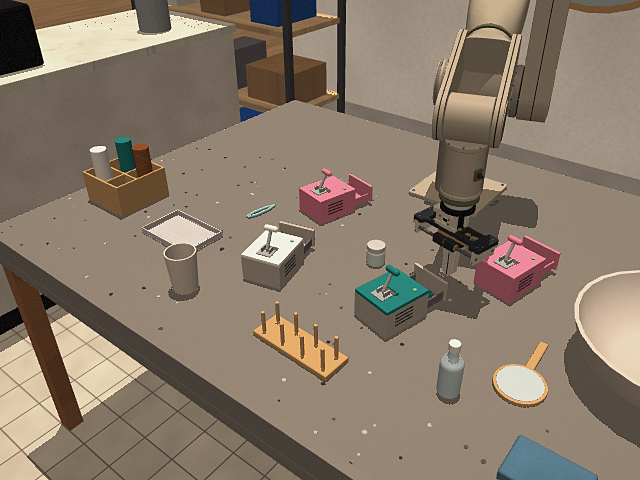

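The closed fingertips stand right in front of the teal drawer, at about (447,270), with the body clear of the pink lever at (513,240) and the jar at (375,253). Now the push.

Request:
carry_out(increments=[{"linear":[0.02,0,0],"yaw":0},{"linear":[0.04,0,0],"yaw":0},{"linear":[0.05,0,0],"yaw":0},{"linear":[0.06,0,0],"yaw":0},{"linear":[0.07,0,0],"yaw":0}])

```text
t: 2.65
tool_pos: [0.478, 0.1702, 0.028]
orientation: [-1.569, 0.192, -0.178]
force: [-1.5, -0.6, 1.1]
opening: 0.0006
```

```bash
python3 -c "
from h import *
where(-.0755,0,.033)"
```

```text
t 2.65 box x,y -0.11750823598914571 -0.0011573071846104968 z 0.02801559445964387 yaw err 0.0007588713944643444 open 0.0006213505062703398 F [-1.4617 -0.6325  1.0693]
shift [ 0.042  -0.0053  0.0012]
```

Request:
carry_out(increments=[{"linear":[0.01,-0.005,0],"yaw":0},{"linear":[0.02,-0.005,0],"yaw":0},{"linear":[0.028,-0.005,0],"yaw":0},{"linear":[0.035,-0.005,0],"yaw":0},{"linear":[0.038,-0.005,0],"yaw":0}])

```text
t: 3.28
tool_pos: [0.5154, 0.1613, 0.0327]
orientation: [-1.569, 0.192, -0.178]
force: [-2.0, 0.3, 0.6]
opening: 0.0006
```

```bash
python3 -c "
from h import *
where(-.0755,0,.033)"
```

```text
t 3.275 box x,y -0.0790129473051991 -0.0011461854832047966 z 0.03269919493347838 yaw err 0.0009426460072988474 open 0.0005713992629131095 F [-2.0473  0.3137  0.5839]
shift [ 0.0035 -0.0003  0.0011]
```

Request:
carry_out(increments=[{"linear":[0.002,0,0],"yaw":0},{"linear":[0.004,0,0],"yaw":0},{"linear":[0.006,0,0],"yaw":0},{"linear":[0.006,0,0],"yaw":0}])

```text
t: 3.78
tool_pos: [0.5173, 0.1608, 0.0325]
orientation: [-1.569, 0.198, -0.172]
force: [-21.4, 4.3, 18.8]
opening: 0.0005
```

```bash
python3 -c "
from h import *
where(-.0755,0,.033)"
```

```text
t 3.775 box x,y -0.07701913392025257 -0.0012100741926981684 z 0.032453221076958534 yaw err 0.0005699038950056912 open 0.00045815651374616414 F [-21.4389   4.3207  18.7662]
shift [ 0.0015 -0.0006  0.0012]
```

The force jumped to 21 N with box x at -0.077, so the drawer is against its stop. I'll back off, rise and look.

Request:
carry_out(increments=[{"linear":[-0.02,0,0],"yaw":0},{"linear":[-0.06,0,0],"yaw":0},{"linear":[-0.08,-0.05,0],"yaw":0},{"linear":[-0.08,-0.1,0],"yaw":0},{"linear":[-0.08,-0.12,0],"yaw":0}])

```text
t: 4.4
tool_pos: [0.4432, 0.1806, 0.1575]
orientation: [-1.567, 0.194, -0.175]
force: [0.6, 0.4, 0.2]
opening: 0.0006
```

Run:
```python
from h import *
t=robot.read_camera('top');s=robot.read_camera('scene')
cv2.imwrite('pics/v2.png',np.hstack([cv2.resize(t[180:300,200:300],(400,480)),cv2.resize(s[245:345,345:445],(400,480))]))
where(-.05,0,.113)
```

```text
t 4.5 box x,y -0.15322699742491885 0.0009585456718738117 z 0.15697884083009228 yaw err 0.00023252301385029428 open 0.00034254215198782113 F [ 0.2992 -0.1309  0.3166]
shift [ 0.1037  0.0429 -0.0007]
```

View pics/v2.png

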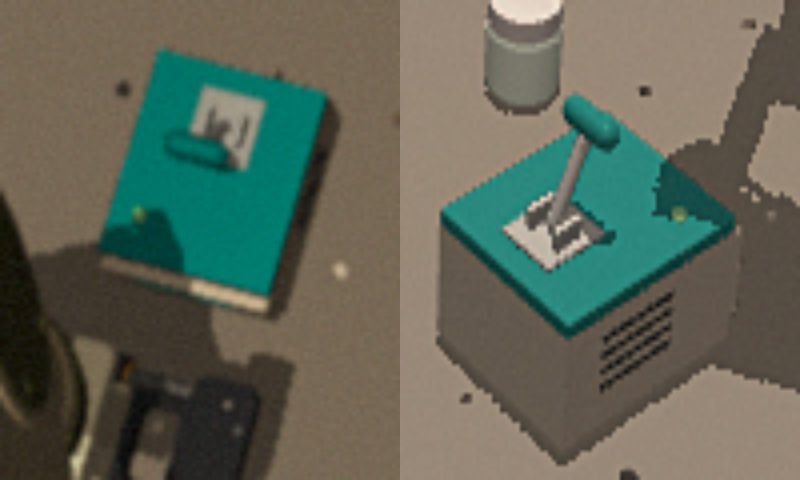

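The picture shows the drawer flush with the shell at left (185,285) and the lever still leaning to the front. Next is the lever: tips at about 0.106 m, with contact expected at box x of about -0.0125.

Request:
carry_out(increments=[{"linear":[0.04,0.03,0],"yaw":0},{"linear":[0.08,0.043,0],"yaw":0},{"linear":[0.105,0.043,0],"yaw":0},{"linear":[0.105,0.043,0],"yaw":0}])

```text
t: 5.0
tool_pos: [0.5452, 0.1552, 0.1107]
orientation: [-1.568, 0.196, -0.175]
force: [-0.1, -0.1, 0.0]
opening: 0.0006
```

```bash
python3 -c "
from h import *
where(-.0125,0,.114)"
```

```text
t 5.0 box x,y -0.04856425466849803 -9.371855685889885e-05 z 0.11069714828103941 yaw err 0.0015652278595272295 open 0.0005884943155168682 F [-0.0874 -0.1407  0.0496]
shift [ 0.036  -0.0038  0.0001]
```

Request:
carry_out(increments=[{"linear":[0.02,-0.004,0],"yaw":0},{"linear":[0.035,-0.004,0],"yaw":0},{"linear":[0.045,-0.004,0],"yaw":0},{"linear":[0.055,-0.004,0],"yaw":0},{"linear":[0.065,-0.004,0],"yaw":0}])

```text
t: 5.62
tool_pos: [0.6088, 0.14, 0.1137]
orientation: [-1.568, 0.196, -0.175]
force: [-0.5, -0.7, 0.6]
opening: 0.0001
```

```bash
python3 -c "
from h import *
where(.025,0,.114)"
```

```text
t 5.625 box x,y 0.016815418241452152 -0.00011453678345307167 z 0.11371826007503857 yaw err 0.001262385472168004 open 0.00011429492241533219 F [-0.5395 -0.6544  0.5731]
shift [ 0.0082 -0.0004  0.0001]
```

Past the tipping point. I'll retract and check.

Request:
carry_out(increments=[{"linear":[0.006,0,0],"yaw":0},{"linear":[-0.02,0,0],"yaw":0},{"linear":[-0.06,-0.02,0],"yaw":0},{"linear":[-0.11,-0.06,0],"yaw":0},{"linear":[-0.15,-0.1,0],"yaw":0}])

```text
t: 6.25
tool_pos: [0.4627, 0.1756, 0.2161]
orientation: [-1.568, 0.197, -0.175]
force: [0.5, 1.0, 1.8]
opening: 0.0005
```

Request:
carry_out(increments=[{"linear":[-0.03,-0.02,0],"yaw":0},{"linear":[-0.03,-0.02,0],"yaw":0},{"linear":[-0.03,-0.02,0],"yaw":0}])

```text
t: 6.62
tool_pos: [0.4342, 0.1826, 0.2361]
orientation: [-1.568, 0.196, -0.175]
force: [0.2, -0.5, -0.4]
opening: 0.0002
```

Run:
```python
from h import *
t=robot.read_camera('top');s=robot.read_camera('scene')
cv2.imwrite('pics/v3.png',np.hstack([cv2.resize(t[180:300,200:300],(400,480)),cv2.resize(s[245:345,345:445],(400,480))]))
cv2.imwrite('pics/s3.png',s); cv2.imwrite('pics/t3.png',t)
where(-.05,0,.113)
ex=np.array([np.cos(TH),np.sin(TH),0])
print('pred on tip px',proj('top',C+.048*ex+[0,0,.119]),proj('scene',C+.048*ex+[0,0,.119]))
print('pred shut front top edge',proj('top',C-.068*ex+[0,0,.058]))
```

```text
t 6.725 box x,y -0.16309530667877828 0.00025963413745457714 z 0.23525572059147387 yaw err 0.002005349547089391 open 0.0005704333841011948 F [-0.8304  0.1971  0.0049]
shift [0.1149 0.1205 0.0009]
pred on tip px [255.0015 196.7941] [375.3839 278.2632]
pred shut front top edge [245.5393 252.6085]
```

View pics/v3.png

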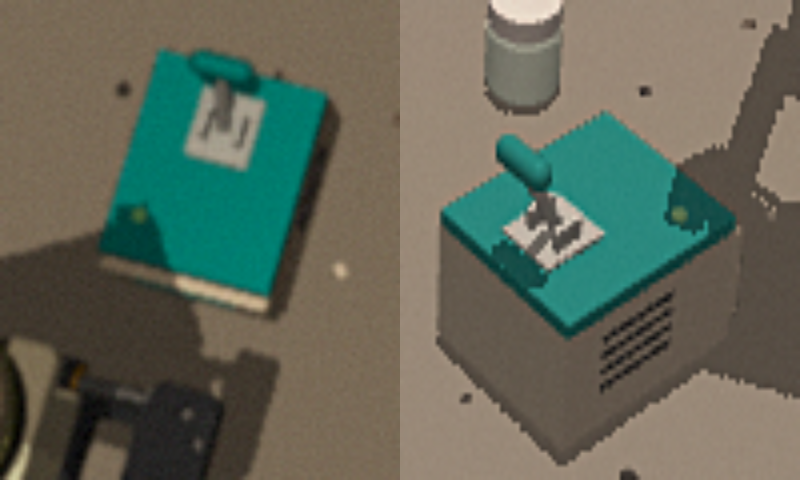

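View pics/t3.png

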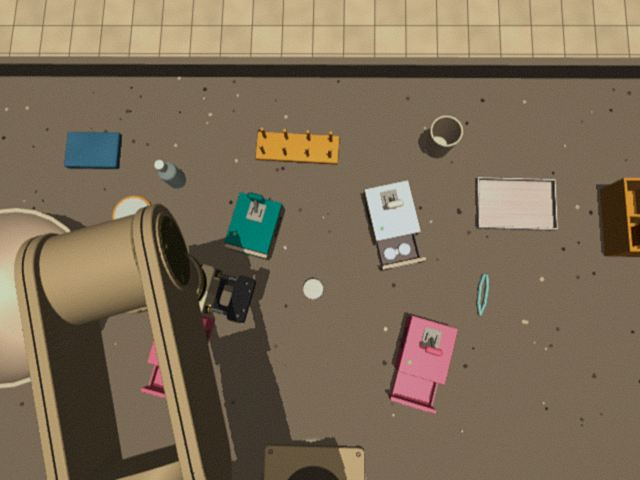

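The lever bar sits at about (255.5,198) in the top view, against (255.0,196.8) predicted for on. The drawer front is at about (246,252), against (245.5,252.6) predicted for shut. The white box, jar, tweezer, tray and bottle are where they were, and the robot is clear.

```bash
python3 -c "
from plant import robot
print(robot.close_job())"
```

```text
the job is handed in; nothing more can be done
None
```

I pushed the teal drawer home with the closed fingertips, then pushed the T-bar over to the rear until the lever snapped on. I then backed the arm off and handed the job in at about 6.7 s.

- **Drawer:** the force rose to about 21 N against the stop, within about 1.5 mm of where I expected it. In the top view the front then sat within about 1 px of its shut position. The lever was still off at that point.
- **Lever:** the bar lies within about 1 px of its predicted "on" position in the top view, and the scene view shows it leaning to the rear.
- **Everything else:** the white box (drawer open, lever off, case in it), jar, tweezer, tray and bottle look unchanged from the start. The tool force was near zero after backing off.

Two things could not be checked in the last pictures. The arm hid part of the mirror in the last top view, though no move went near it. The teal case cannot be seen inside the shut drawer; it was lying in the drawer before the push, and the force stayed around 2 N until the stop.

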